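# Ready the menu card for today's slip

## Task

Get the menu card ready for a colleague to slip in today's special: first lay the wooden ticket ledge on the counter with its straight back edge flush against the front face of the card, centred on it, and let go. Then take the spring peg from its rack, squeeze its tails so that the jaws gape wide, and bring it down over the middle of the card's top edge, one jaw in front and one behind, their ends a centimetre or two below that edge and the peg not touching the card; finish like that, still holding the peg squeezed open there. Leave the cup, jar, tissue pack and pitcher where they are.

Things in the scene. Friction and masses are not known exactly. Their poses are not given: they have to be found in the camera images.
- sign: The menu card: a stiff white card 5 mm thick (x), 200 mm wide (y), 120 mm high, standing upright and fixed to the counter, with a low wooden foot block (60 x 120 x 20 mm) behind it (+x side). Origin: middle of the card's lower edge, on the counter, mid-thickness. -x is its front and looks roughly to the robot, y runs along the card, z up.
- card_face (a point): Point on the card's front face, bottom middle, at counter height; axes as the sign's, so that x is 0 on the face and negative in front of it.
- card_top (a point): Middle of the card's top edge, mid-thickness, 120 mm above the counter; axes as the sign's.
- ledge: The ticket ledge: a loose straight wooden strip 68 mm deep (x), 160 mm long (y), 14 mm thick, about 0.2 kg, lying flat on the counter, with an upright wooden grip block on it. Origin: centre of its underside. Its straight back edge, the one for the card, is its +x side, 34 mm from the origin; z up.
- ledge_grip (a point): Centre of the ledge's grip block, 30 mm above the ledge's underside. The block measures 24 mm (ledge x) by 20 mm (ledge y) and stands from 14 to 44 mm above the underside; its centre lies 21 mm in front of the ledge's origin (-x), 55 mm from the back edge. Pinch it along the ledge's y.
- ledge_left (a point): Left (+y) end of the ledge's back edge, at half thickness.
- ledge_right (a point): Right (-y) end of the ledge's back edge, at half thickness.
- rack: Clip rack: a fixed dark wooden block 90 x 80 mm, 30 mm high, with an upright steel tongue 4.8 mm thick (x), 60 mm wide (y), rising 25 mm above the block. Origin: centre of its underside.
- clip: Spring peg (big wooden clip, 65 g, 30 mm wide along y), clamped jaws down on the rack's tongue, jaw ends resting on the block. Two levers on a pivot along y: jaws 45 mm long, 7 mm thick below it, tails 50 mm long above it. The frame is lever A's (the -x one), which itself turns as the peg is squeezed. Origin: between the jaw ends when clamped; z up, pivot at 45 mm on z.
- clip_pivot (a point): Middle of the peg's pivot, 45 mm above the jaw ends. The tails' tops stand about 48 mm above it, splayed to about 53 mm overall (along the peg's x) when clamped; fully squeezed they are parallel, 24 mm overall. Pinch the tails from above along the peg's x: 10 to 15 N on them keeps the peg fully open, more only presses on its stop.
- jaw_a (a point): End of lever A's jaw, inner face, mid-width.
- jaw_b (a point): End of lever B's jaw, inner face, mid-width; fully open, the jaw ends stand about 31 mm apart.
- clip_lever (a joint): Angle (rad) between the peg's levers: 0 clamped on the rack's tongue (jaws parallel, 5 mm apart), 0.6 fully squeezed open (its stop); below 0 nothing between the jaws.
- cup: Clear cup, 84 mm across, 100 mm high. Bystander. Origin: underside centre.
- jar: Amber glass jar, 66 mm across, 90 mm high. Bystander. Origin: underside centre.
- tissues: Blue tissue pack 90 x 130 x 70 mm. Bystander. Origin: underside centre.
- pitcher: Steel milk pitcher with a handle, 72 mm across, 85 mm high. Bystander. Origin: underside centre.
Not all that is in view belongs to the job. Several things have the shape of the clip; the one meant has the colours described above.

How it is judged:
By the outcome, as a careful person would: the job done as asked, in the order asked, and still so for the second after the job is handed in, while the arm keeps its last pose, push and grip.
It also fails if it takes over 51 s, if anything falls off the work surface, if the arm or the gripper's body presses on something with over 40 N, if the wrist force passes 120 N, or if a joint passes its speed limit or range.

## Robot

A 6-joint arm with a two-finger parallel gripper is mounted at the origin on the work surface. World frame = base frame: x ahead of the robot, y to its left, z up, the work surface at z = 0. Lengths are in m, angles in rad, forces in N, time in s.
With the tool pointing down it reaches from about 0.25 to 0.725 m from the base axis. Payload 4 kg.
Tool frame: the origin (TCP) lies where the fingers leave the gripper's body, on its centre line; the fingertips stand 73 mm ahead of it and the grasp point (between the pads) lies 54 mm ahead of it (bot.tip_reach is the z of the fingertips in the tool frame, in m); z points along the fingers, x is the direction in which the jaws open and shut, and the axes are right-handed (so a half turn about z gives the same grasp; the last joint's range is limited). The gripper opens to 85 mm and grips with 20 to 120 N. Pads are 22 mm wide; open, the fingers measure 114 mm over their backs; the gripper's body (76 mm by 85 mm) begins 54 mm behind the grasp point. The pads swing forward as they close: fully open they stand 13 mm farther back than shut.
Start: joints at [-1.174, 0.241, 0.005, 1.335, 0, 1.571], TCP at [0.193, -0.461, 0.304] pointing down, gripper open.
Joint ranges: [-2.72, 2.72], [-1.05, 1.87], [-1.09, 1.28], [-1.99, 2.15], [-1.42, 1.44], [-3.14, 3.14]. Speed limits (rad/s): [2.79, 2.79, 3.14, 3.14, 3.14, 3.14].

## Interface

Orientations are given as a unit quaternion [x, y, z, w].
In Python, from workcell import bot, vision, job_done gives the robot as it stands.
- The arm moves only by the tool drive_tool, never from a script. Its argument "steps" is one flat list of numbers, 7 for each row, row after row: the shift along the tool's x, y, z in m, then the turn, a rotation vector about the tool's x, y, z in degrees, then the closure, from -1 (fully open) to 1 (shut). A call has 1 to 8 rows; each row shifts and turns the commanded pose from where the row before left it, along the tool's axes as they then stand; what a row does not reach is not made up. A row lasts 1/12 s, in which the tool goes at most 41.7 mm and 7.16 degrees, less where a joint would pass 70% of its speed; a pose out of reach is approached as far as the arm can. A call is refused whole if a number of a shift passes 0.0417 or a number of a turn 7.16, either way. A call with a gripper value outside its range is refused whole. The fingers move at their own pace and stop on an object; the grip force is fixed at half the most. Time passes only in rows, so rows that do not move let the fingers close. It gives the time, the measured TCP pose, the force and the opening at its end, in the units of the state.
- bot.get_obs(): the state, without advancing time (a new reading comes with each control period).
- vision.camera(name): name is "scene" or "side" or "wrist"; returns (picture, depth): 480x640x3 uint8, red, green, blue; 480x640 float32, m along the optical axis (not along the pixel's ray), 0 where there is no reading.
- vision.camera_model(name): a dict with "mtx" (3x3 intrinsics, pixels), "rvec" (rotation vector, rad) and "tvec" (3), from world to camera coordinates, as OpenCV has them. Camera axes: x right, y down, z forward; pixel columns grow to the right and rows downward; lengths in m; the calibration is good to about 2 mm. A picture is of the moment at which its call begins: read the wrist's pose just before it. camera_model takes no time and is no camera call; for the wrist camera it gives the pose at the moment of the call.
- job_done(): hands the job in, once; it reports no verdict.
The state is a dict: "clock": time; "joint_pos": joint angles; "joint_vel": joint speeds; "tau": joint torques, N m; "eef_pos": TCP position; "tool_rot": TCP orientation; "ft_force": force on the tool from outside, world axes, zero at the start; "ft_torque": the same for the moment, N m; "grip_width": finger opening in m.
Only numpy, scipy, OpenCV 4.12 (cv2) and the standard library are available. Lean on these libraries where they do the work, as an engineer would, in place of code of your own. Each camera call takes 0.05 s, during which the arm holds its last target.

## Working session

There is one attempt and no reset: what is moved stays moved. The work goes in short steps, Python scripts to look and compute and a tool call to move; the robot and the scene stay as the last step left them, time stands still between calls to the robot, and variables do not carry over. Pictures are saved under pics/ and viewed, and the job is handed in when it is done.

Besides the shell and the picture viewer there is one more tool, called after ">>>" by a JSON object that holds its "name" and its "arguments", one argument or row to a line. drive_tool: Moves the arm, as the interface text tells. Its arguments: {"type":"object","properties":{"steps":{"type":"array"}},"required":["steps"]}

```bash
ls; mkdir -p pics
python3 - <<'E'
from workcell import bot, vision
import cv2,numpy as np
for n in ["scene","side","wrist"]:
    m=vision.camera_model(n)
    p,d=vision.camera(n)
    cv2.imwrite(f"pics/{n}0.png",p[:,:,::-1]); np.savez(f"pics/{n}0.npz",p=p,d=d,**{k:np.array(m[k]) for k in ("mtx","rvec","tvec")})
    R=cv2.Rodrigues(np.array(m["rvec"]))[0]; print(n,np.round(m["mtx"],1).tolist(),np.round(-R.T@np.array(m["tvec"]).ravel(),3),np.round(R[2],2))
o=bot.get_obs();print({k:np.round(v,4).tolist() for k,v in o.items()})
E
```

```text
pics
scene [[592.4, 0.0, 322.8], [0.0, 592.4, 230.8], [0.0, 0.0, 1.0]] [ 1.431 -0.596  1.038] [-0.61  0.41 -0.68]
side [[447.1, 0.0, 314.6], [0.0, 447.1, 241.0], [0.0, 0.0, 1.0]] [0.105 0.621 0.999] [ 0.38 -0.54 -0.75]
wrist [[418.4, 0.0, 320.0], [0.0, 418.4, 235.0], [0.0, 0.0, 1.0]] [ 0.268 -0.43   0.374] [-0.29 -0.12 -0.95]
{'clock': 0.15, 'joint_pos': [-1.174, 0.2413, 0.004, 1.3352, -0.0, 1.5708], 'joint_vel': [0.0, -0.0024, 0.0027, 0.0019, -0.0007, 0.0011], 'tau': [0.0001, -37.2636, 25.2639, 0.0124, 0.0, -0.0], 'eef_pos': [0.1931, -0.4608, 0.3032], 'tool_rot': [0.8326, -0.5539, -0.0007, -0.0005], 'ft_force': [0.2416, 0.0161, 0.0697], 'ft_torque': [0.0064, 0.0181, 0.0107], 'grip_width': 0.0854}
```

View pics/scene0.png

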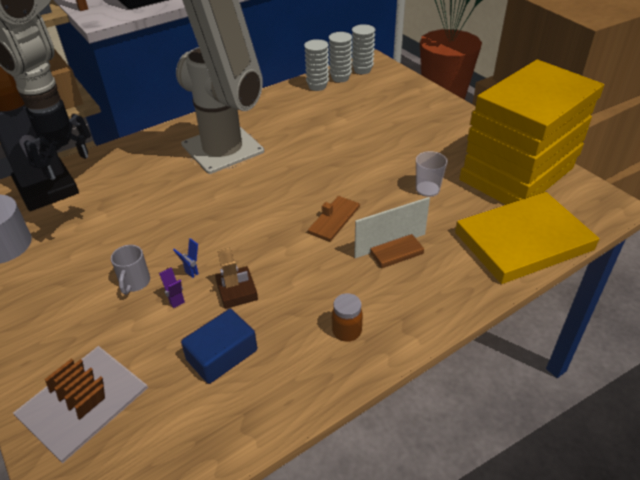

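View pics/side0.png

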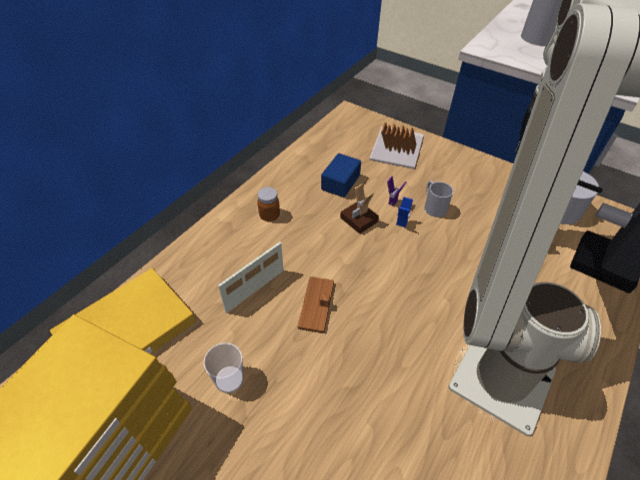

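View pics/wrist0.png

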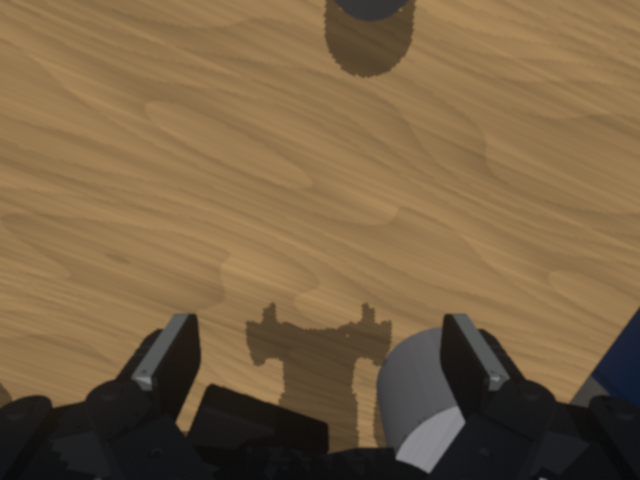

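Scene view: wooden peg on the dark rack is at about (230,268), a blue peg at (190,258) and a purple one at (172,288). The wooden one on the dark block fits. I'll confirm it in an enlarged crop.

```bash
cat > h.py <<'E'
import numpy as np,cv2
def load(n):
    z=np.load(f"pics/{n}.npz"); R=cv2.Rodrigues(z["rvec"])[0]; return z["p"],z["d"],z["mtx"],R,z["tvec"].ravel()
def cloud(n):
    p,d,K,R,t=load(n); v,u=np.mgrid[0:480,0:640]
    c=np.stack([(u-K[0,2])/K[0,0]*d,(v-K[1,2])/K[1,1]*d,d],-1)
    return p,d,(c-t)@R
def ray(n,u,v,z):
    p,d,K,R,t=load(n); o=-R.T@t; r=R.T@np.array([(u-K[0,2])/K[0,0],(v-K[1,2])/K[1,1],1]); return o+r*(z-o[2])/r[2]
def snap(n,name):
    from workcell import vision
    m=vision.camera_model(n); p,d=vision.camera(n)
    cv2.imwrite(f"pics/{name}.png",p[:,:,::-1]); np.savez(f"pics/{name}.npz",p=p,d=d,**{k:np.array(m[k]) for k in ("mtx","rvec","tvec")})
    return p,d
E
python3 - <<'E'
from h import *
a=cv2.imread("pics/side0.png"); b=cv2.imread("pics/scene0.png")
c=cv2.resize(a[170:350,200:440],(800,600),interpolation=cv2.INTER_CUBIC)
e=cv2.resize(b[180:320,150:450],(800,373),interpolation=cv2.INTER_CUBIC)
cv2.imwrite("pics/c1.png",c);cv2.imwrite("pics/c2.png",e)
E
```

```text
(no output)
```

View pics/c1.png

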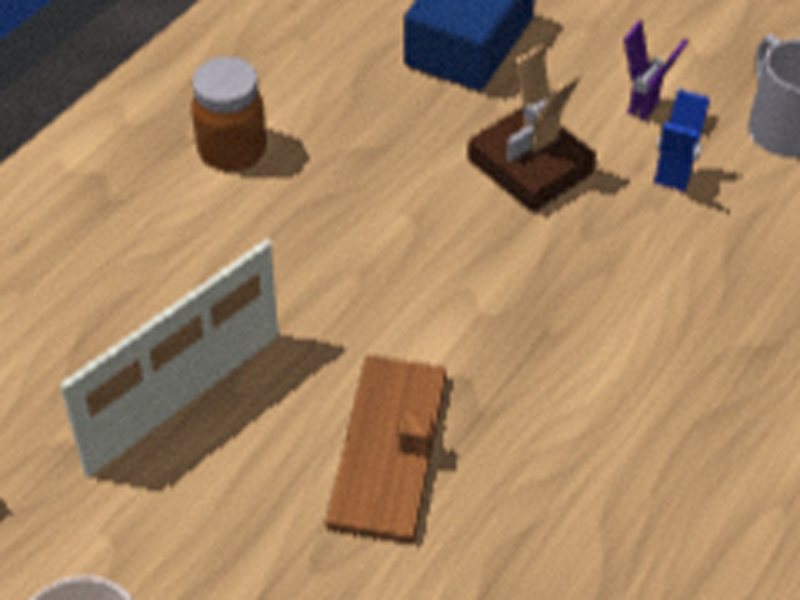

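View pics/c2.png

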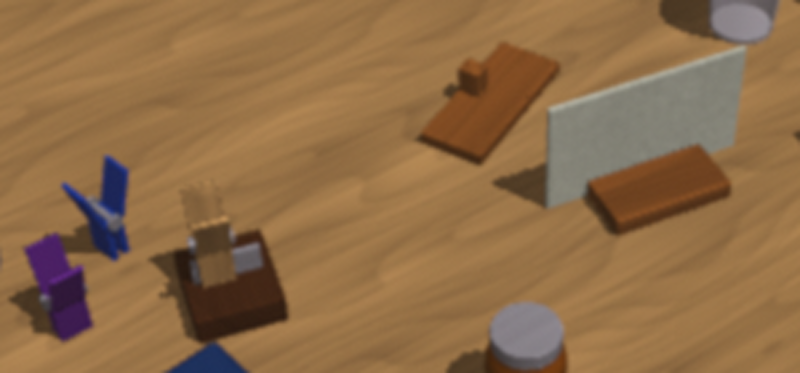

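The crop confirms it: the light-wood peg sits on the dark rack's tongue (side ~ (362,205)), with the blue (404,212) and purple (394,192) pegs as decoys standing on the counter. Next I measure the card, ledge, rack and peg.

```bash
cat > meas.py <<'E'
from h import *
import sys
# crop coords -> side pixels: u=200+cu*0.3, v=170+cv*0.3 ; scene: u=150+cu*.375, v=180+cv*.375
S=lambda a,b:("side0",200+a*.3,170+b*.3); C=lambda a,b:("scene0",150+a*.375,180+b*.375)
r=lambda q,z:np.round(ray(*q,z),4)
print("card top side",r(S(66,385),.12),r(S(270,243),.12))
print("card bottom side",r(S(92,474),0),r(S(280,337),0))
print("card top scene",r(C(548,107),.12),r(C(744,49),.12), "bot",r(C(548,207),0))
print("ledge side top", [r(S(*q),.014) for q in [(366,357),(445,371),(416,540),(328,524)]])
print("ledge scene top",[r(C(*q),.014) for q in [(505,43),(560,69),(481,160),(421,138)]])
print("rack side",[r(S(*q),.03) for q in [(470,150),(532,199),(595,153)]])
print("rack scene",[r(C(*q),.03) for q in [(192,325),(284,306),(262,232)]])
for n in("scene0","side0"):
    p,d,X=cloud(n); hsv=cv2.cvtColor(p,cv2.COLOR_RGB2HSV)
    print(n,"depth ok",(d>0).mean())
    m=(X[...,2]>.003)&(X[...,0]>.1)&(X[...,0]<.8)&(abs(X[...,1])<.5)
    # top points of card
    t=m&(X[...,2]>.112)&(X[...,2]<.128)&(X[...,0]>.4)&(X[...,1]>-.25)&(X[...,1]<.15)&(hsv[...,1]<60)
    q=X[t]; print("card top pts",len(q)); 
    if len(q)>5: print(q.min(0),q.max(0), cv2.fitLine(q[:,:2].astype(np.float32),cv2.DIST_HUBER,0,.01,.01).ravel())
E
python3 meas.py
```

```text
card top side [0.649  0.2357 0.12  ] [0.6123 0.0437 0.12  ]
card bottom side [0.6481 0.2342 0.    ] [0.6103 0.0429 0.    ]
card top scene [0.6152 0.0465 0.12  ] [0.6568 0.2387 0.12  ] bot [0.6197 0.046  0.    ]
ledge side top [array([0.5329, 0.0266, 0.014 ]), array([0.4721, 0.001 , 0.014 ]), array([0.404 , 0.1433, 0.014 ]), array([0.4658, 0.1701, 0.014 ])]
ledge scene top [array([0.4164, 0.1451, 0.014 ]), array([0.4823, 0.1653, 0.014 ]), array([0.5439, 0.0241, 0.014 ]), array([ 0.4851, -0.0046,  0.014 ])]
rack side [array([ 0.5844, -0.2094,  0.03  ]), array([ 0.5066, -0.1899,  0.03  ]), array([ 0.4894, -0.2719,  0.03  ])]
rack scene [array([ 0.5791, -0.2984,  0.03  ]), array([ 0.6061, -0.225 ,  0.03  ]), array([ 0.5191, -0.1969,  0.03  ])]
scene0 depth ok 0.9959700520833333
card top pts 157
[0.61684458 0.04327196 0.11217062] [0.64111976 0.14732451 0.12440686] [0.18879558 0.9820164  0.6287011  0.09637234]
side0 depth ok 0.9959733072916667
card top pts 119
[0.61524674 0.04329112 0.1120704 ] [0.64023909 0.14923054 0.12330442] [0.18534978 0.98267263 0.6258029  0.09740628]
```

```bash
cat > plan.py <<'E'
import numpy as np,sys
from workcell import bot
from scipy.spatial.transform import Rotation as Ro
# usage: plan.py x y z yawdeg(tool x heading) grip [maxstep_mm] [start:x y z yaw optional]
def plan(T,yaw,grip,step=.04,start=None,up=False):
    o=bot.get_obs(); p=np.array(o["eef_pos"]); R=Ro.from_quat(o["tool_rot"]).as_matrix()
    h=np.degrees(np.arctan2(R[1,0],R[0,0])); print("at",p.round(4),"yaw",h.round(2),"tilt",R[:,2].round(3),"w",round(float(o["grip_width"]),4),"t",o["clock"],"F",np.round(o["ft_force"],1))
    T=np.array(T,float); dy=(yaw-h)
    n=int(max(np.ceil(np.abs(T-p).max()/step),np.ceil(np.linalg.norm(T-p)/.0415),np.ceil(abs(dy)/7.1),1))
    Rt=np.column_stack([[np.cos(np.radians(h)),np.sin(np.radians(h)),0],[np.sin(np.radians(h)),-np.cos(np.radians(h)),0],[0,0,-1]])
    rows=[];c=p.copy();hh=h
    for k in range(n):
        a=np.radians(hh); M=np.column_stack([[np.cos(a),np.sin(a),0],[np.sin(a),-np.cos(a),0],[0,0,-1]])
        s=np.round(M.T@(p+(T-p)*(k+1)/n-c),4); t=np.round(h+dy*(k+1)/n-hh,2)
        rows.append(list(map(float,s))+[0,0,float(-t),grip]); c=c+M@s; hh+=t
    print(n,"rows, end",c.round(4),round(hh,2))
    for i in range(0,n,8): print("[",", ".join(", ".join("%g"%(v+0.) for v in r) for r in rows[i:i+8]),"]")
if __name__=="__main__":
    a=list(map(float,sys.argv[1:])); plan(a[:3],a[3],a[4],*(a[5:6]))
E
python3 plan.py .46 .075 .26 115 -1
```

```text
at [ 0.1931 -0.4608  0.3032] yaw -67.27 tilt [-0.001  0.002 -1.   ] w 0.0854 t 0.15 F [0.2 0.  0.1]
26 rows, end [0.46  0.075 0.26 ] 115.0
[ -0.015, -0.0174, 0.0017, 0, 0, -7.01, -1, -0.0128, -0.0192, 0.0016, 0, 0, -7.01, -1, -0.0104, -0.0205, 0.0017, 0, 0, -7.01, -1, -0.0078, -0.0217, 0.0016, 0, 0, -7.01, -1, -0.0051, -0.0225, 0.0017, 0, 0, -7.01, -1, -0.0023, -0.0229, 0.0017, 0, 0, -7.01, -1, 0.0005, -0.023, 0.0016, 0, 0, -7.01, -1, 0.0034, -0.0228, 0.0017, 0, 0, -7.01, -1 ]
[ 0.006, -0.0222, 0.0017, 0, 0, -7.01, -1, 0.0088, -0.0213, 0.0016, 0, 0, -7.01, -1, 0.0112, -0.0201, 0.0017, 0, 0, -7.01, -1, 0.0137, -0.0185, 0.0016, 0, 0, -7.01, -1, 0.0158, -0.0168, 0.0017, 0, 0, -7.01, -1, 0.0177, -0.0147, 0.0017, 0, 0, -7.01, -1, 0.0194, -0.0124, 0.0016, 0, 0, -7.01, -1, 0.0207, -0.0099, 0.0017, 0, 0, -7.01, -1 ]
[ 0.0218, -0.0074, 0.0016, 0, 0, -7.01, -1, 0.0226, -0.0046, 0.0017, 0, 0, -7.01, -1, 0.0229, -0.0019, 0.0017, 0, 0, -7.01, -1, 0.023, 0.001, 0.0016, 0, 0, -7.01, -1, 0.0228, 0.0038, 0.0017, 0, 0, -7.01, -1, 0.022, 0.0065, 0.0017, 0, 0, -7.01, -1, 0.0212, 0.0091, 0.0016, 0, 0, -7.01, -1, 0.0198, 0.0117, 0.0017, 0, 0, -7.01, -1 ]
[ 0.0183, 0.014, 0.0016, 0, 0, -7.02, -1, 0.0164, 0.0161, 0.0017, 0, 0, -7.01, -1 ]
```

>>> {"name": "drive_tool", "arguments": {
  "steps": [-0.015,-0.017,0.002,0,0,-7,-1,-0.013,-0.019,0.002,0,0,-7,-1,-0.01,-0.021,0.002,0,0,-7,-1,-0.008,-0.022,0.002,0,0,-7,-1,-0.005,-0.023,0.002,0,0,-7,-1,-0.002,-0.023,0.002,0,0,-7,-1,0.001,-0.023,0.002,0,0,-7,-1,0.003,-0.023,0.002,0,0,-7,-1]
}}

```text
clock: 0.82
eef_pos: [0.2767, -0.2946, 0.2876]
tool_rot: [0.995, -0.095, -0.0, -0.0]
ft_force: [1.3, -0.0, 0.5]
grip_width: 0.0854
```

>>> {"name": "drive_tool", "arguments": {
  "steps": [0.006,-0.022,0.002,0,0,-7,-1,0.009,-0.021,0.002,0,0,-7,-1,0.011,-0.02,0.002,0,0,-7,-1,0.014,-0.019,0.002,0,0,-7,-1,0.016,-0.017,0.001,0,0,-7,-1,0.018,-0.015,0.001,0,0,-7,-1,0.019,-0.012,0.001,0,0,-7,-1,0.021,-0.01,0.001,0,0,-7,-1]
}}

```text
clock: 1.48
eef_pos: [0.3595, -0.1297, 0.2757]
tool_rot: [0.924, 0.383, -0.0, -0.0]
ft_force: [-0.4, 0.0, 0.0]
grip_width: 0.0852
```

>>> {"name": "drive_tool", "arguments": {
  "steps": [0.022,-0.007,0.002,0,0,-7,-1,0.023,-0.005,0.002,0,0,-7,-1,0.023,-0.002,0.002,0,0,-7,-1,0.023,0.001,0.002,0,0,-7,-1,0.023,0.004,0.002,0,0,-7,-1,0.022,0.007,0.002,0,0,-7,-1,0.021,0.009,0.001,0,0,-7,-1,0.02,0.012,0.001,0,0,-7,-1]
}}

```text
clock: 2.15
eef_pos: [0.4433, 0.0355, 0.2615]
tool_rot: [0.635, 0.772, -0.0, -0.0]
ft_force: [0.2, -0.9, -0.3]
grip_width: 0.0856
```

>>> {"name": "drive_tool", "arguments": {
  "steps": [0.018,0.014,0.002,0,0,-7,-1,0.016,0.016,0.002,0,0,-7,-1,0,0,0,0,0,0,-1]
}}

```text
clock: 2.4
eef_pos: [0.4654, 0.0777, 0.2572]
tool_rot: [0.536, 0.844, 0.001, -0.0]
ft_force: [0.7, -0.4, 0.2]
grip_width: 0.0853
```

```bash
python3 - <<'E'
from h import *
from workcell import bot
o=bot.get_obs();print(o["clock"],np.round(o["eef_pos"],4),np.round(o["joint_pos"],2))
snap("wrist","w1")
E
python3 -c "from workcell import bot;print(bot.tip_reach)"
```

```text
2.4 [0.4654 0.0777 0.2572] [ 0.16  0.21 -0.16  1.2   0.   -0.27]
0.0726
```

View pics/w1.png

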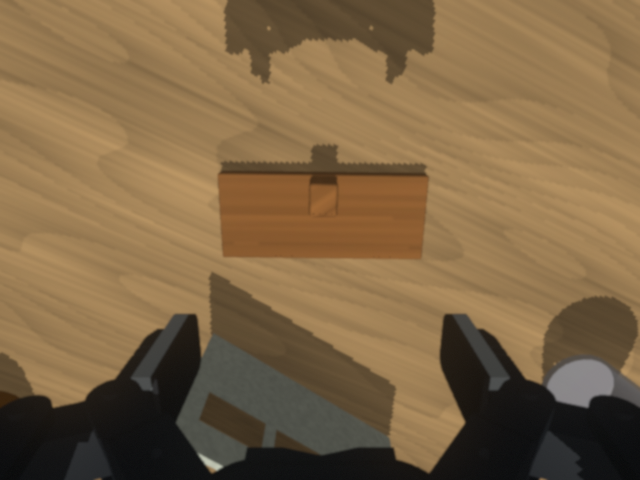

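Wrist view: the ledge's top is a clean rectangle with corners about (219,172), (428,173), (421,259), (223,257), and its grip top is near (322,197). The card's base line runs from about (213,337) to (390,433).

```bash
cat > led.py <<'E'
from h import *
import sys
def ledge(n,ztop=.014,roi=(150,130,500,300)):
    p,d,X=cloud(n); hsv=cv2.cvtColor(p,cv2.COLOR_RGB2HSV)
    H,S,V=cv2.split(hsv)
    m=((abs(X[...,2]-ztop)<.005)|((X[...,2]>.014)&(X[...,2]<.055))).astype(np.uint8)
    r=np.zeros_like(m); r[roi[1]:roi[3],roi[0]:roi[2]]=1; m&=r; m&=((S>140)&(V>85)).astype(np.uint8)
    m=cv2.morphologyEx(m,cv2.MORPH_OPEN,np.ones((3,3)))
    k,l,st,_=cv2.connectedComponentsWithStats(m); i=1+np.argmax(st[1:,4]); m=(l==i).astype(np.uint8); print("bbox",st[i])
    t=(m>0)&(abs(X[...,2]-ztop)<.005); q=X[t]; print("med z",np.median(q[:,2]))
    c=max(cv2.findContours(m,cv2.RETR_EXTERNAL,cv2.CHAIN_APPROX_NONE)[0],key=cv2.contourArea)
    W=np.array([ray(n,u,v,ztop)[:2] for u,v in c[:,0]],np.float32)*1000
    b=cv2.minAreaRect(W); print("rect mm",b)
    g=(m>0)&(X[...,2]>.038); G=X[g]; print("grip top",len(G),G.min(0).round(4),G.max(0).round(4),G.mean(0).round(4))
    return b,X,hsv,m
if __name__=="__main__":
    b,X,hsv,m=ledge("w1")
    print("corners",[ray("w1",*q,.014).round(4)[:2].tolist() for q in [(219,172),(428,173),(421,259),(223,257)]])
    print("grip corners z.044",[ray("w1",*q,.044).round(4)[:2].tolist() for q in [(309,183),(338,183),(336,216),(310,216)]])
    f=(X[...,2]>.01)&(X[...,2]<.10)&(hsv[...,1]<90); f[:320]=0; f[:,:180]=0; f[:,395:]=0
    Q=X[f]; print(len(Q),Q.mean(0))
    L=cv2.fitLine(Q[:,:2].astype(np.float32),cv2.DIST_HUBER,0,.01,.01).ravel(); print("card face line",L, "yaw",np.degrees(np.arctan2(-L[0]*np.sign(L[1]),abs(L[1]))), "resid",np.std((Q[:,0]-L[2])*L[1]-(Q[:,1]-L[3])*L[0]))
    for q in [(213,337),(390,433)]: print("base",ray("w1",*q,0).round(4))
E
python3 led.py
```

```text
bbox [  218   173   210    86 16739]
med z 0.014148845542561751
rect mm ((472.3085632324219, 82.84284210205078), (67.29102325439453, 158.65199279785156), 24.395280838012695)
grip top 910 [0.4392 0.0608 0.0384] [0.4669 0.0871 0.0463] [0.4531 0.0739 0.044 ]
corners [[0.4735, -0.0023], [0.4075, 0.1403], [0.4703, 0.1697], [0.5363, 0.025]]
grip corners z.044 [[0.4468, 0.0607], [0.4384, 0.0787], [0.4601, 0.0876], [0.4678, 0.0711]]
9233 [0.62642637 0.10981181 0.04532618]
card face line [0.18162598 0.9833677  0.6264264  0.10981181] yaw -10.464482 resid 0.00048092805241508533
base [ 0.6182  0.0436 -0.    ]
base [0.6455 0.2375 0.    ]
```

```bash
cat > card.py <<'E'
from h import *
for n in("scene0","side0"):
    p,d,X=cloud(n); hsv=cv2.cvtColor(p,cv2.COLOR_RGB2HSV)
    a=np.radians(-10.6); ex=np.array([np.cos(a),np.sin(a)]); ey=np.array([-ex[1],ex[0]])
    rel=X[...,:2]-np.array([.632,.14]); u=rel@ex; v=rel@ey
    m=(abs(u)<.02)&(abs(v)<.13)&(X[...,2]>.03)&(X[...,2]<.13)&(hsv[...,1]<80)
    m=cv2.morphologyEx(m.astype(np.uint8),cv2.MORPH_OPEN,np.ones((3,3)))>0
    k=X[...,2]
    for lo,hi in((.03,.06),(.06,.09),(.09,.13)):
        mm=m&(k>lo)&(k<hi)
        r=[(v[i][mm[i]].min(),v[i][mm[i]].max()) for i in range(480) if mm[i].sum()>5]
        print(n,lo,mm.sum(),"v ext",v[mm].min().round(4),v[mm].max().round(4),"u med",np.median(u[mm]).round(4), "slope",np.polyfit(v[mm],u[mm],1).round(4))
    t=m&(k>.116); print("top: v",np.percentile(v[t],[0,1,99,100]).round(4),"zmax",k[m].max())
E
python3 card.py; python3 plan.py .4531 .074 .14 114.4 -1
```

```text
scene0 0.03 592 v ext -0.0988 0.1035 u med 0.0049 slope [-0.0029  0.0049]
scene0 0.06 643 v ext -0.0996 0.1041 u med 0.005 slope [-0.0031  0.0049]
scene0 0.09 801 v ext -0.0987 0.1033 u med 0.0048 slope [-0.0009  0.0046]
top: v [-0.0971 -0.0942  0.0973  0.0991] zmax 0.12440685773665767
side0 0.03 437 v ext -0.101 0.1 u med 0.0014 slope [-0.002   0.0014]
side0 0.06 199 v ext -0.0984 0.0994 u med 0.0012 slope [0.0008 0.0012]
side0 0.09 596 v ext -0.1005 0.1001 u med 0.0014 slope [-0.0011  0.0017]
top: v [-0.098  -0.0975  0.0986  0.0991] zmax 0.12452685798276752
at [0.4644 0.0763 0.2572] yaw 114.87 tilt [-0.001 -0.    -1.   ] w 0.0849 t 2.45 F [-1.1  0.7 -0.3]
3 rows, end [0.4531 0.074  0.14  ] 114.4
[ 0.0009, -0.0037, 0.0391, 0, 0, 0.16, -1, 0.0009, -0.0038, 0.0391, 0, 0, 0.16, -1, 0.0009, -0.0037, 0.039, 0, 0, 0.15, -1 ]
```

>>> {"name": "drive_tool", "arguments": {
  "steps": [0.001,-0.004,0.039,0,0,0,-1,0.001,-0.004,0.039,0,0,0.5,-1,0.001,-0.004,0.039,0,0,0,-1,0,0,0.016,0,0,0,-1,0,0,0.016,0,0,0,-1,0,0,0.01,0,0,0,-1,0,0,0.004,0,0,0,-1,0,0,0,0,0,0,-1]
}}

```text
clock: 3.12
eef_pos: [0.4508, 0.0718, 0.094]
tool_rot: [0.544, 0.839, -0.001, -0.001]
ft_force: [0.2, 0.3, -0.2]
grip_width: 0.0856
```

```bash
python3 plan.py .4531 .074 .092 114.4 -1; python3 -c "
from h import *
snap('wrist','w2')"
```

```text
at [0.4508 0.0718 0.094 ] yaw 114.13 tilt [-0.003 -0.001 -1.   ] w 0.0856 t 3.1167 F [ 0.2  0.3 -0.2]
1 rows, end [0.4531 0.074  0.092 ] 114.4
[ 0.001, 0.003, 0.002, 0, 0, -0.27, -1 ]
```

View pics/w2.png

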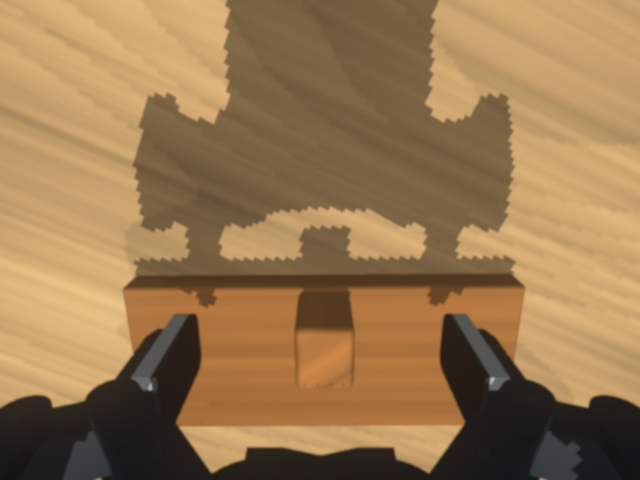

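The grip block at (324,358) lies between the pads. I'll correct by 3 mm and close.

>>> {"name": "drive_tool", "arguments": {
  "steps": [0.001,0.003,0.002,0,0,0,-1,0,0,0,0,0,0,1,0,0,0,0,0,0,1,0,0,0,0,0,0,1,0,0,0,0,0,0,1,0,0,0,0,0,0,1,0,0,0,0,0,0,1,0,0,0,0,0,0,1]
}}

```text
clock: 3.83
eef_pos: [0.4544, 0.0748, 0.0933]
tool_rot: [0.543, 0.84, 0.0, 0.0]
ft_force: [0.1, -0.1, 3.3]
grip_width: 0.019
```

>>> {"name": "drive_tool", "arguments": {
  "steps": [0,0,0,0,0,0,1,0,0,0,0,0,0,1,0,0,-0.01,0,0,0,1,0,0,-0.01,0,0,0,1,0,0,0,0,0,0,1]
}}

```text
clock: 4.25
eef_pos: [0.4548, 0.0748, 0.1138]
tool_rot: [0.543, 0.84, 0.001, 0.001]
ft_force: [0.5, -0.3, -1.8]
grip_width: 0.0188
```

```bash
python3 plan.py .5707 .1513 .112 79.5 1; python3 -c "
from h import *
snap('wrist','w3')"
```

```text
at [0.4548 0.0748 0.1138] yaw 114.23 tilt [ 0.002  0.    -1.   ] w 0.0188 t 4.25 F [ 0.5 -0.3 -1.8]
5 rows, end [0.5707 0.1513 0.112 ] 79.5
[ 0.0044, 0.0274, 0.0004, 0, 0, 6.95, 1, 0.0078, 0.0267, 0.0003, 0, 0, 6.94, 1, 0.0109, 0.0256, 0.0004, 0, 0, 6.95, 1, 0.0139, 0.024, 0.0003, 0, 0, 6.95, 1, 0.0167, 0.0222, 0.0004, 0, 0, 6.94, 1 ]
```

View pics/w3.png

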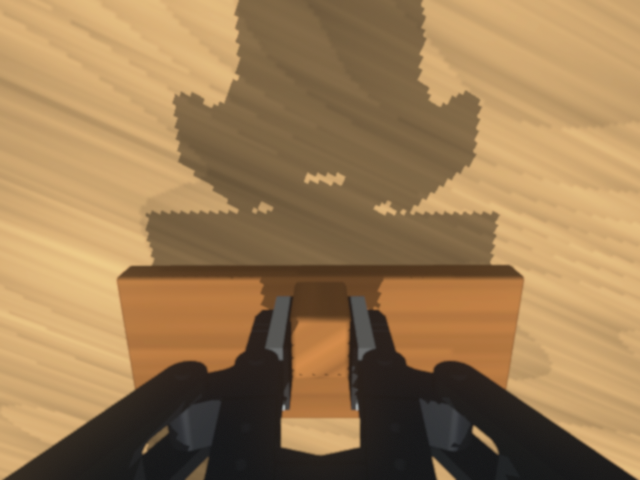

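>>> {"name": "drive_tool", "arguments": {
  "steps": [0.004,0.027,0,0,0,6.95,1,0.008,0.027,0,0,0,6.95,1,0.011,0.026,0,0,0,6.95,1,0.014,0.024,0,0,0,6.95,1,0.017,0.022,0,0,0,6.95,1,0,0,0,0,0,0,1,0,0,0,0,0,0,1]
}}

```text
clock: 4.88
eef_pos: [0.5706, 0.1523, 0.1112]
tool_rot: [0.768, 0.64, -0.001, -0.0]
ft_force: [-1.6, 0.1, -1.6]
grip_width: 0.0194
```

```bash
python3 plan.py .5707 .1513 .095 79.5 1; python3 -c "
from h import *
snap('wrist','w4');snap('side','s4')
a=cv2.imread('pics/s4.png');cv2.imwrite('pics/s4c.png',cv2.resize(a[200:350,180:380],(800,600),interpolation=cv2.INTER_CUBIC))"
```

```text
at [0.5706 0.1523 0.1112] yaw 79.6 tilt [-0.001 -0.    -1.   ] w 0.0194 t 4.8833 F [-1.6  0.1 -1.6]
1 rows, end [0.5707 0.1513 0.095 ] 79.5
[ -0.0009, 0.0003, 0.0162, 0, 0, 0.1, 1 ]
```

View pics/w4.png

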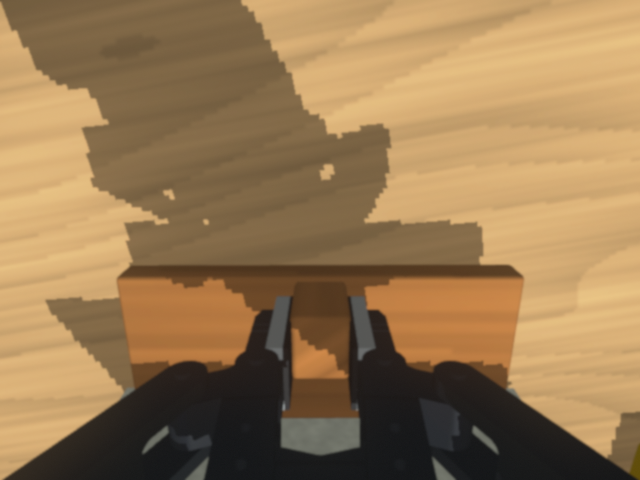

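View pics/s4c.png

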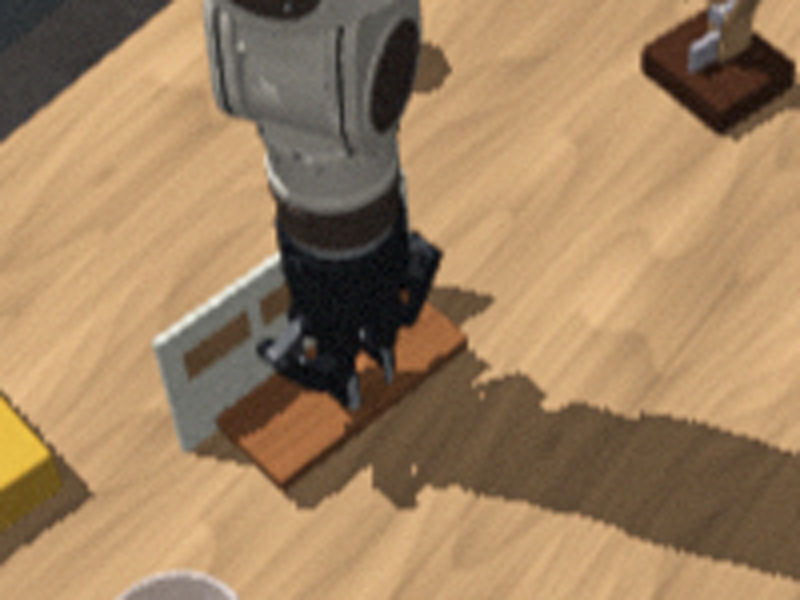

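The ledge is parallel to the card, about 8 mm short of it. I'll lower it and push gently.

>>> {"name": "drive_tool", "arguments": {
  "steps": [-0.001,0,0.009,0,0,0,1,0,0,0.008,0,0,0,1,0,0,0,0,0,0,1,0,0.003,0,0,0,0,1,0,0.002,0,0,0,0,1,0,0,0,0,0,0,1]
}}

```text
clock: 5.48
eef_pos: [0.5756, 0.1495, 0.0962]
tool_rot: [0.769, 0.639, 0.0, 0.0]
ft_force: [0.1, 1.0, -1.2]
grip_width: 0.0192
```

>>> {"name": "drive_tool", "arguments": {
  "steps": [0,0.002,0,0,0,0,1,0,0,0,0,0,0,1]
}}

```text
clock: 5.65
eef_pos: [0.5776, 0.1493, 0.0962]
tool_rot: [0.769, 0.639, 0.0, 0.0]
ft_force: [-0.4, -0.4, -1.1]
grip_width: 0.0187
```

>>> {"name": "drive_tool", "arguments": {
  "steps": [0,0.001,0,0,0,0,1,0,0,0,0,0,0,1]
}}

```text
clock: 5.82
eef_pos: [0.5782, 0.1492, 0.096]
tool_rot: [0.769, 0.639, 0.0, 0.0]
ft_force: [-0.6, -0.3, -1.7]
grip_width: 0.019
```

>>> {"name": "drive_tool", "arguments": {
  "steps": [0,0,0.002,0,0,0,1,0,0,0,0,0,0,1,0,0.001,0,0,0,0,1,0,0,0,0,0,0,1]
}}

```text
clock: 6.15
eef_pos: [0.5785, 0.149, 0.0937]
tool_rot: [0.769, 0.639, -0.0, -0.0]
ft_force: [-1.1, 0.2, -1.4]
grip_width: 0.0185
```

>>> {"name": "drive_tool", "arguments": {
  "steps": [0,0.001,0.0005,0,0,0,1,0,0,0,0,0,0,1]
}}

```text
clock: 6.32
eef_pos: [0.5786, 0.149, 0.0935]
tool_rot: [0.769, 0.639, -0.001, -0.001]
ft_force: [-4.3, 0.7, 2.2]
grip_width: 0.0187
```

>>> {"name": "drive_tool", "arguments": {
  "steps": [0,0.001,0,0,0,0,1,0,0,0,0,0,0,1]
}}

```text
clock: 6.48
eef_pos: [0.5788, 0.1489, 0.0935]
tool_rot: [0.769, 0.639, -0.002, -0.002]
ft_force: [-8.0, 1.5, 4.5]
grip_width: 0.0189
```

>>> {"name": "drive_tool", "arguments": {
  "steps": [0,-0.002,0,0,0,0,1,0.0015,-0.001,0,0,0,0,1,0,0.002,0,0,0,0,1,0,0.002,0,0,0,0,1,0,0,0,0,0,0,1]
}}

```text
clock: 6.9
eef_pos: [0.5793, 0.1507, 0.0935]
tool_rot: [0.769, 0.64, -0.002, -0.003]
ft_force: [-11.1, 2.1, 8.3]
grip_width: 0.0187
```

```bash
python3 plan.py .5707 .1513 .095 79.5 1; python3 -c "
from h import *
snap('wrist','w5');snap('side','s5');snap('scene','c5')
a=cv2.imread('pics/s5.png');cv2.imwrite('pics/s5c.png',cv2.resize(a[200:350,180:380],(800,600),interpolation=cv2.INTER_CUBIC))"
```

```text
at [0.5793 0.1507 0.0935] yaw 79.54 tilt [-0.007  0.002 -1.   ] w 0.0187 t 6.9 F [-11.1   2.1   8.3]
1 rows, end [0.5707 0.1513 0.095 ] 79.5
[ -0.001, -0.0085, -0.0015, 0, 0, 0.04, 1 ]
```

View pics/s5c.png

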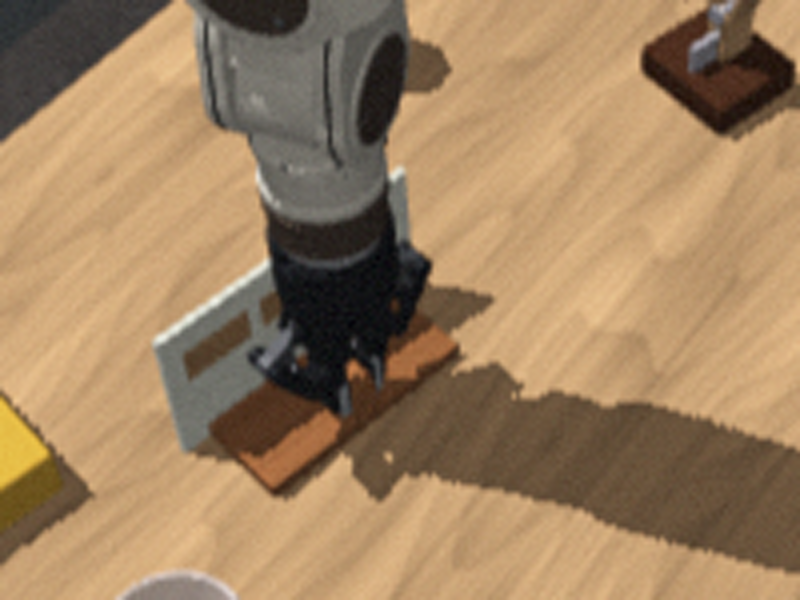

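The back edge is against the card face. I'll ease the push, open and rise.

>>> {"name": "drive_tool", "arguments": {
  "steps": [0,-0.001,0,0,0,0,1,0,0,0,0,0,0,-1,0,0,0,0,0,0,-1,0,0,0,0,0,0,-1,0,0,0,0,0,0,-1,0,0,0,0,0,0,-1,0,0,0,0,0,0,-1,0,0,0,0,0,0,-1]
}}

```text
clock: 7.72
eef_pos: [0.5814, 0.15, 0.0934]
tool_rot: [0.769, 0.639, 0.0, 0.0]
ft_force: [1.0, 0.8, -0.5]
grip_width: 0.0856
```

>>> {"name": "drive_tool", "arguments": {
  "steps": [0,0,-0.01,0,0,0,-1,0,0,-0.03,0,0,0,-1,0,0,-0.04,0,0,0,-1,0,-0.01,-0.04,0,0,0,-1,0,-0.02,-0.035,0,0,0,-1,0,0,0,0,0,0,-1]
}}

```text
clock: 8.22
eef_pos: [0.5528, 0.1568, 0.2579]
tool_rot: [0.769, 0.64, 0.006, 0.002]
ft_force: [0.4, 0.7, 0.4]
grip_width: 0.0853
```

```bash
python3 -c "
from h import *
snap('wrist','w6');snap('side','s6')
a=cv2.imread('pics/s6.png');cv2.imwrite('pics/s6c.png',cv2.resize(a[200:350,180:380],(800,600),interpolation=cv2.INTER_CUBIC))"; python3 plan.py .48 -.24 .25 -14 -1
```

```text
at [0.5524 0.156  0.2517] yaw 79.52 tilt [ 0.006  0.002 -1.   ] w 0.0854 t 8.3167 F [-0.5  0.5 -0.7]
14 rows, end [ 0.48 -0.24  0.25] -14.0
[ -0.0288, 0.0001, 0.0001, 0, 0, 6.68, -1, -0.0285, 0.0034, 0.0001, 0, 0, 6.68, -1, -0.028, 0.0067, 0.0002, 0, 0, 6.68, -1, -0.027, 0.0099, 0.0001, 0, 0, 6.68, -1, -0.0256, 0.013, 0.0001, 0, 0, 6.68, -1, -0.024, 0.0159, 0.0001, 0, 0, 6.68, -1, -0.022, 0.0185, 0.0001, 0, 0, 6.68, -1, -0.0196, 0.021, 0.0002, 0, 0, 6.68, -1 ]
[ -0.0171, 0.0231, 0.0001, 0, 0, 6.68, -1, -0.0143, 0.025, 0.0001, 0, 0, 6.68, -1, -0.0112, 0.0265, 0.0001, 0, 0, 6.68, -1, -0.0081, 0.0275, 0.0001, 0, 0, 6.68, -1, -0.0049, 0.0284, 0.0002, 0, 0, 6.68, -1, -0.0015, 0.0287, 0.0001, 0, 0, 6.68, -1 ]
```

View pics/w6.png

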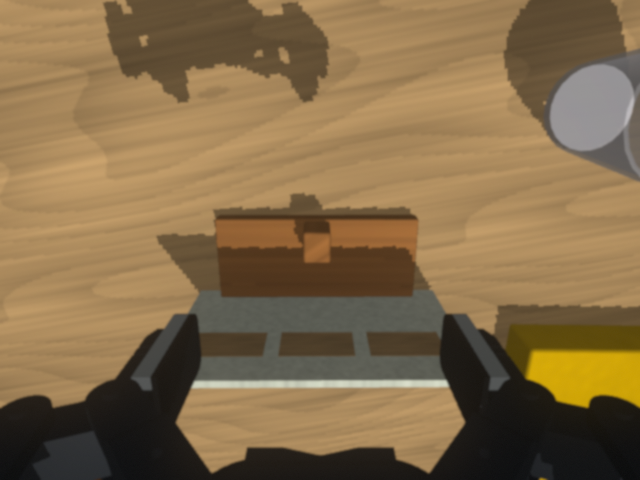

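View pics/s6c.png

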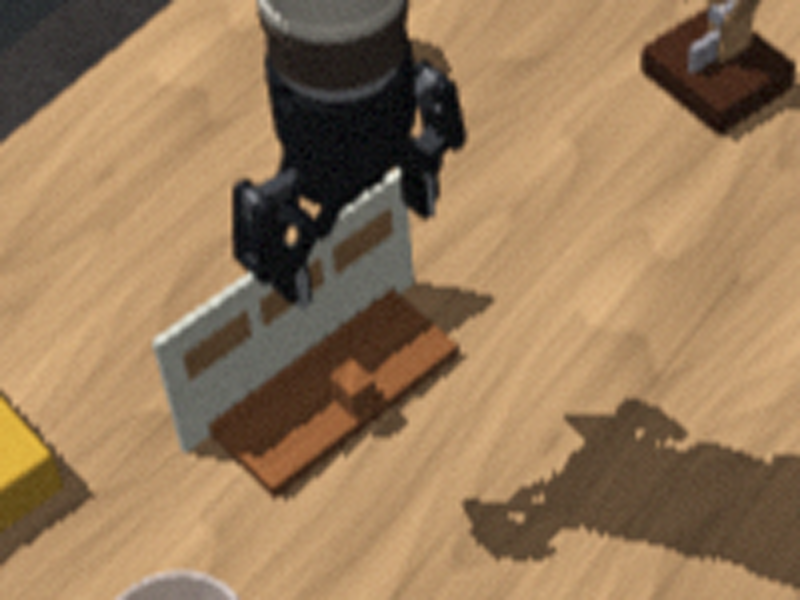

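The ledge lies released along the card base: its back edge spans px 221–413 (centre 317), and the card base spans about 200–437 (centre 318.5). Now I'll check that numerically.

```bash
cat > chk.py <<'E'
from h import *
from led import ledge
n="w6"
b,X,hsv,m=ledge(n,roi=(200,200,430,302))
a=np.radians(-10.5); ex=np.array([np.cos(a),np.sin(a)]); ey=np.array([-ex[1],ex[0]]); O=np.array([.632,.14])
uv=lambda P:((P[:2]-O)@ex, (P[:2]-O)@ey)
print("ledge centre uv",np.round(uv(np.array(b[0])/1000),4))
print("back corners uv",[np.round(uv(ray(n,*q,.014)),4) for q in[(221,296),(413,296)]])
print("card base uv z.014",[np.round(uv(ray(n,*q,.014)),4) for q in[(200,292),(437,292)]])
f=(X[...,2]>.03)&(X[...,2]<.11); f[:300]=0;f[375:]=0;f[:,210:]&=True; f[:,:205]=0; f[:,435:]=0
Q=X[f]; U=(Q[:,:2]-O)@ex; V=(Q[:,:2]-O)@ey; print("face",len(Q),np.median(U).round(4),np.polyfit(V,U,1).round(4))
t=(X[...,2]>.112)&(X[...,2]<.13); t[:360]=0; t[:,:205]=0;t[:,435:]=0; t[400:]=0
Q=X[t]; U=(Q[:,:2]-O)@ex; print("top",len(Q),np.percentile(U,[2,50,98]).round(4),np.percentile(Q[:,2],[2,50,98]).round(4))
print("top edge rays",[np.round(uv(ray(n,*q,.12)),4) for q in[(320,379.5),(320,387.5)]])
# face columns edges
g=(X[...,2]>.02)&(X[...,2]<.11)&(abs((X[...,:2]-O)@ex)<.01)
V=(X[...,:2]-O)@ey
for r in(300,306,312): print(r,np.where(g[r])[0][[0,-1]],V[r][g[r]].min().round(4),V[r][g[r]].max().round(4))
E
python3 chk.py
```

```text
bbox [ 215  218  203   63 7609]
med z 0.014146707772873034
rect mm ((590.7181396484375, 148.19015502929688), (159.1691131591797, 53.10762023925781), 79.43983459472656)
grip top 802 [0.5648 0.1395 0.0402] [0.5902 0.162  0.0461] [0.577  0.1508 0.044 ]
ledge centre uv [-0.0421  0.0005]
back corners uv [array([-0.0012, -0.0786]), array([-0.0008,  0.0812])]
card base uv z.014 [array([-0.0049, -0.0957]), array([-0.0045,  0.1009])]
face 14400 -0.0004 [-0.0003 -0.0004]
top 3584 [-0.0009  0.0003  0.0048] [0.1123 0.1192 0.1211]
top edge rays [array([-0.0001,  0.0032]), array([0.0056, 0.0032])]
300 [195 437] -0.0985 0.0996
306 [191 441] -0.0993 0.1001
312 [187 444] -0.0995 0.0997
```

```bash
python3 plan.py .53 -.24 .27 -14 -1
```

```text
at [0.5524 0.156  0.2517] yaw 79.52 tilt [ 0.006  0.002 -1.   ] w 0.0854 t 8.3167 F [-0.5  0.5 -0.7]
14 rows, end [ 0.53 -0.24  0.27] -14.0
[ -0.0281, 0.0036, -0.0013, 0, 0, 6.68, -1, -0.0275, 0.0068, -0.0013, 0, 0, 6.68, -1, -0.0265, 0.01, -0.0013, 0, 0, 6.68, -1, -0.0252, 0.013, -0.0013, 0, 0, 6.68, -1, -0.0235, 0.0158, -0.0013, 0, 0, 6.68, -1, -0.0215, 0.0185, -0.0014, 0, 0, 6.68, -1, -0.0192, 0.0208, -0.0013, 0, 0, 6.68, -1, -0.0167, 0.0229, -0.0013, 0, 0, 6.68, -1 ]
[ -0.0138, 0.0247, -0.0013, 0, 0, 6.68, -1, -0.0109, 0.0262, -0.0013, 0, 0, 6.68, -1, -0.0078, 0.0272, -0.0013, 0, 0, 6.68, -1, -0.0046, 0.028, -0.0013, 0, 0, 6.68, -1, -0.0013, 0.0283, -0.0013, 0, 0, 6.68, -1, 0.0021, 0.0282, -0.0013, 0, 0, 6.68, -1 ]
```

>>> {"name": "drive_tool", "arguments": {
  "steps": [-0.028,0.004,-0.001,0,0,6.7,-1,-0.028,0.007,-0.001,0,0,6.7,-1,-0.027,0.01,-0.001,0,0,6.7,-1,-0.025,0.013,-0.001,0,0,6.7,-1,-0.024,0.016,-0.002,0,0,6.7,-1,-0.022,0.019,-0.002,0,0,6.7,-1,-0.019,0.021,-0.002,0,0,6.7,-1,-0.017,0.023,-0.002,0,0,6.7,-1]
}}

```text
clock: 8.98
eef_pos: [0.538, -0.0745, 0.2587]
tool_rot: [0.975, 0.221, -0.002, -0.001]
ft_force: [0.3, 0.3, 0.1]
grip_width: 0.0853
```

>>> {"name": "drive_tool", "arguments": {
  "steps": [-0.014,0.025,-0.001,0,0,6.7,-1,-0.011,0.026,-0.001,0,0,6.7,-1,-0.008,0.027,-0.001,0,0,6.7,-1,-0.005,0.028,-0.001,0,0,6.7,-1,-0.001,0.028,-0.001,0,0,6.7,-1,0.002,0.028,-0.001,0,0,6.7,-1,0,0,0,0,0,0,-1,0,0,0,0,0,0,-1]
}}

```text
clock: 9.65
eef_pos: [0.5271, -0.2437, 0.2644]
tool_rot: [0.992, -0.126, -0.002, -0.001]
ft_force: [-0.6, -0.0, 0.2]
grip_width: 0.0856
```

```bash
python3 -c "
from h import *
snap('wrist','w7');snap('side','s7')"; python3 plan.py .53 -.24 .27 -14 -1
```

```text
at [ 0.5275 -0.2418  0.265 ] yaw -14.27 tilt [-0.002  0.002 -1.   ] w 0.0852 t 9.75 F [-0.6  0.1  0.3]
1 rows, end [ 0.53 -0.24  0.27] -14.0
[ 0.002, -0.0024, -0.005, 0, 0, -0.27, -1 ]
```

View pics/w7.png

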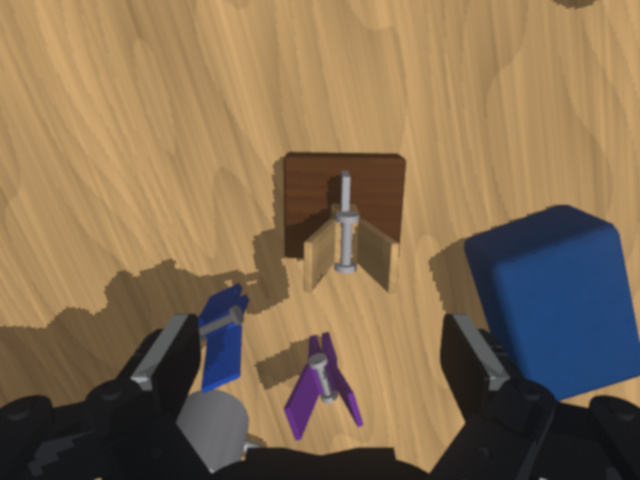

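Wrist view: the wood peg is on the rack, its tails at about (303–398, 245–290) and its pivot near (346,240). The blue decoy is at (222,335), the purple one at (322,385). The peg's x is nearly along the tool x.

```bash
cat > peg.py <<'E'
from h import *
n="w7"
p,d,X=cloud(n); hsv=cv2.cvtColor(p,cv2.COLOR_RGB2HSV)
def st(m,l): Q=X[m]; print(l,len(Q),Q.min(0).round(4),Q.max(0).round(4))
v,u=np.mgrid[0:480,0:640]
# rack top rectangle
m=(abs(X[...,2]-.03)<.005)&(u>270)&(u<420)&(v>140)&(v<280)
c=np.argwhere(m)[:,::-1]; W=np.array([ray(n,a,b,.03)[:2] for a,b in c],np.float32)*1000; print("rack rect",cv2.minAreaRect(W))
roi=(u>290)&(u<410)&(v>150)&(v<300)
# tongue top
t=roi&(X[...,2]>.05)&(X[...,2]<.062)&(v<208); st(t,"tongue")
w=roi&(X[...,2]>.11)&(hsv[...,1]>50); st(w,"tail tops"); print(X[w].mean(0))
for nm,s in(("L",u<345),("R",u>345)):
    q=w&s; st(q,nm); print(np.percentile(u[q],[0,100]),np.percentile(v[q],[0,100]))
for q in[(303,289),(310,289),(389,290),(398,290),(303,262),(398,246)]: print(q,X[q[1],q[0]].round(4),ray(n,*q,.123).round(4))
for nm,r in(("blue",(190,280,250,395)),("purple",(280,330,365,442))):
    k=(u>r[0])&(u<r[2])&(v>r[1])&(v<r[3])&(X[...,2]>.02)&(hsv[...,1]>120)&(hsv[...,0]>100); st(k,nm); k&=X[...,2]>.07; st(k,nm+" top")
k=(X[...,2]>.06)&(X[...,2]<.08)&(u>455)&(v>190)&(v<400); st(k,"tissue")
E
python3 peg.py
```

```text
rack rect ((543.32421875, -246.4914093017578), (79.05751037597656, 89.61298370361328), 75.3685302734375)
tongue 248 [ 0.5429 -0.2404  0.0503] [ 0.5532 -0.2182  0.0573]
tail tops 1701 [ 0.5119 -0.2773  0.11  ] [ 0.5694 -0.166   0.3349]
[ 0.54237195 -0.25237164  0.12574046]
L 795 [ 0.5119 -0.2657  0.11  ] [ 0.548  -0.166   0.3349]
[292. 341.] [158. 294.]
R 906 [ 0.548  -0.2773  0.11  ] [ 0.5694 -0.166   0.3349]
[347. 406.] [152. 295.]
(303, 289) [ 0.5119 -0.2638  0.1183] [ 0.5126 -0.2617  0.123 ]
(310, 289) [ 0.5161 -0.2635  0.1211] [ 0.5164 -0.2626  0.123 ]
(389, 290) [ 0.559  -0.2752  0.1208] [ 0.5589 -0.2741  0.123 ]
(398, 290) [ 0.5727 -0.338   0.0016] [ 0.5637 -0.2754  0.123 ]
(303, 262) [ 0.5164 -0.2472  0.12  ] [ 0.5169 -0.246   0.123 ]
(398, 246) [ 0.5691 -0.2513  0.1191] [ 0.5688 -0.2498  0.123 ]
blue 2578 [ 0.4138 -0.3363  0.0201] [ 0.548  -0.166   0.3349]
blue top 1187 [ 0.4181 -0.3363  0.07  ] [ 0.548  -0.166   0.3349]
purple 1535 [ 0.4697 -0.392   0.0245] [ 0.548  -0.166   0.3349]
purple top 894 [ 0.4697 -0.3914  0.0701] [ 0.548  -0.166   0.3349]
tissue 19493 [ 0.6317 -0.4258  0.06  ] [ 0.7308 -0.2913  0.0732]
```

```bash
cat >> peg.py <<'E'
print("----")
a=np.radians(-14.6); ex=np.array([np.cos(a),np.sin(a)]); ey=np.array([-ex[1],ex[0]]); O=np.array([.5433,-.2465])
U=(X[...,:2]-O)@ex; V=(X[...,:2]-O)@ey; Z=X[...,2]
g=(abs(U)<.035)&(abs(V)<.045)&(Z>.07)&(Z<.13)
for lo,hi in((.07,.09),(.09,.105),(.105,.116),(.116,.13)):
  for nm,s in(("L",U<-.004),("R",U>.004)):
    q=g&s&(Z>lo)&(Z<hi)
    if q.sum()>5: print(lo,nm,q.sum(),"U",np.percentile(U[q],[1,50,99]).round(4),"V",np.percentile(V[q],[1,99]).round(4),Z[q].max().round(4))
for nm,r in(("blue",(190,280,250,395)),("purple",(280,330,365,442))):
    k=(u>r[0])&(u<r[2])&(v>r[1])&(v<r[3])&(Z>.02)&(Z<.13)&(hsv[...,1]>120)&(hsv[...,0]>100); print(nm,"U",np.percentile(U[k],[1,99]).round(3),"V",np.percentile(V[k],[1,99]).round(3),"Z",np.percentile(Z[k],[1,99]).round(3))
E
python3 peg.py | sed -n '/----/,$p'
```

```text
----
0.07 L 649 U [-0.0135 -0.0075 -0.0041] V [-0.0287  0.0085] 0.09
0.07 R 761 U [0.0041 0.0084 0.014 ] V [-0.0281  0.0084] 0.09
0.09 L 389 U [-0.0189 -0.0147 -0.0117] V [-0.0244  0.0048] 0.105
0.09 R 549 U [0.0117 0.0145 0.0195] V [-0.0247  0.0044] 0.105
0.105 L 337 U [-0.023  -0.0187 -0.0165] V [-0.0242  0.0049] 0.116
0.105 R 483 U [0.0164 0.0186 0.023 ] V [-0.0248  0.0044] 0.1159
0.116 L 576 U [-0.026  -0.023  -0.0198] V [-0.0245  0.0048] 0.1226
0.116 R 600 U [0.0199 0.0226 0.026 ] V [-0.025   0.0043] 0.1226
blue U [-0.108 -0.074] V [-0.114 -0.061] Z [0.021 0.092]
purple U [-0.04   0.012] V [-0.156 -0.12 ] Z [0.045 0.092]
```

```bash
python3 plan.py .5408 -.2562 .20 -14.6 -1
```

```text
at [ 0.5275 -0.2418  0.265 ] yaw -14.27 tilt [-0.002  0.002 -1.   ] w 0.0852 t 9.75 F [-0.6  0.1  0.3]
2 rows, end [ 0.5409 -0.2562  0.2   ] -14.6
[ 0.0082, 0.0053, 0.0325, 0, 0, 0.16, -1, 0.0083, 0.0053, 0.0325, 0, 0, 0.17, -1 ]
```

>>> {"name": "drive_tool", "arguments": {
  "steps": [0.008,0.005,0.016,0,0,0.3,-1,0.008,0.005,0.016,0,0,0,-1,0,0,0.016,0,0,0,-1,0,0,0.017,0,0,0,-1,0,0,0,0,0,0,-1,0,0,0,0,0,0,-1]
}}

```text
clock: 10.25
eef_pos: [0.5404, -0.2543, 0.2002]
tool_rot: [0.992, -0.126, -0.002, -0.001]
ft_force: [1.3, 0.4, 0.2]
grip_width: 0.0856
```

```bash
python3 plan.py .5408 -.2562 .168 -14.6 -1; python3 -c "
from h import *
snap('wrist','w8')"
```

```text
at [ 0.5404 -0.2543  0.2002] yaw -14.49 tilt [-0.003  0.002 -1.   ] w 0.0856 t 10.25 F [1.3 0.4 0.2]
1 rows, end [ 0.5408 -0.2562  0.168 ] -14.6
[ 0.0008, 0.0017, 0.0322, 0, 0, 0.11, -1 ]
```

View pics/w8.png

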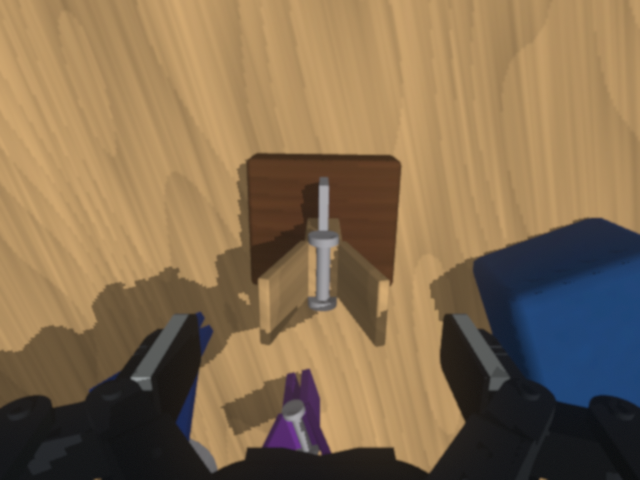

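The tails (260–387, centre 323) are centred between the fingers and the blue decoy clears the left finger. Descending, then closing.

>>> {"name": "drive_tool", "arguments": {
  "steps": [0.001,0.002,0.012,0,0,0,-1,0,0,0.012,0,0,0,-1,0,0,0.008,0,0,0,-1,0,0,0,0,0,0,-1,0,0,0,0,0,0,-0.4,0,0,0,0,0,0,-0.4,0,0,0,0,0,0,-0.4]
}}

```text
clock: 10.88
eef_pos: [0.542, -0.2583, 0.1705]
tool_rot: [0.992, -0.127, 0.001, 0.0]
ft_force: [-0.0, 1.1, -0.2]
grip_width: 0.0598
```

```bash
python3 plan.py .5408 -.2562 .168 -14.6 -1; python3 -c "
from h import *
snap('wrist','w9')"
```

```text
at [ 0.542  -0.2583  0.1705] yaw -14.61 tilt [ 0.002 -0.001 -1.   ] w 0.0598 t 10.8833 F [-0.   1.1 -0.2]
1 rows, end [ 0.5408 -0.2562  0.168 ] -14.6
[ -0.0017, -0.0017, 0.0025, 0, 0, -0.01, -1 ]
```

View pics/w9.png

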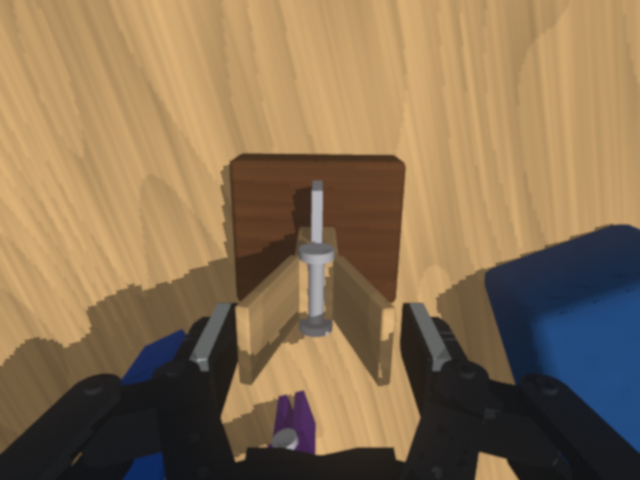

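>>> {"name": "drive_tool", "arguments": {
  "steps": [-0.0015,-0.0015,0.002,0,0,0,-0.4,0,0,0,0,0,0,1,0,0,-0.001,0,0,0,1,0,0,-0.001,0,0,0,1,0,0,0,0,0,0,1,0,0,0,0,0,0,1,0,0,0,0,0,0,1]
}}

```text
clock: 11.52
eef_pos: [0.5418, -0.257, 0.1727]
tool_rot: [0.992, -0.127, 0.003, 0.001]
ft_force: [-0.0, 1.0, 11.9]
grip_width: 0.022
```

```bash
python3 plan.py .5408 -.2562 .168 -14.6 -1; python3 -c "
from h import *
snap('wrist','w10');snap('side','s10')
a=cv2.imread('pics/s10.png');cv2.imwrite('pics/s10c.png',cv2.resize(a[140:260,300:460],(800,600),interpolation=cv2.INTER_CUBIC))"
```

```text
at [ 0.5418 -0.257   0.1727] yaw -14.62 tilt [ 0.005 -0.003 -1.   ] w 0.022 t 11.5167 F [-0.   1.  11.9]
1 rows, end [ 0.5407 -0.2562  0.168 ] -14.6
[ -0.0012, -0.0005, 0.0047, 0, 0, -0.02, -1 ]
```

View pics/w10.png

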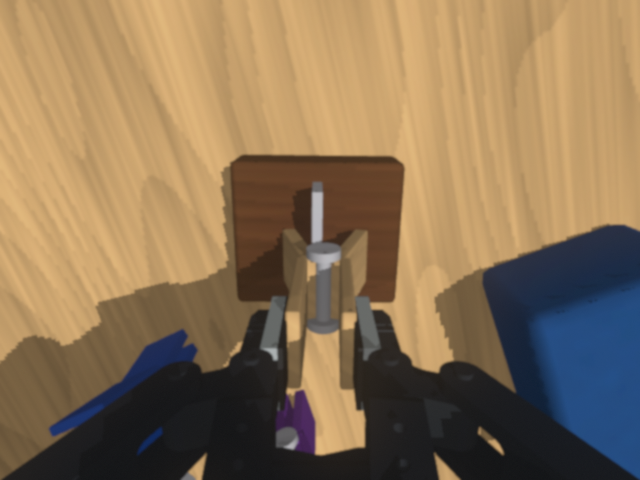

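View pics/s10c.png

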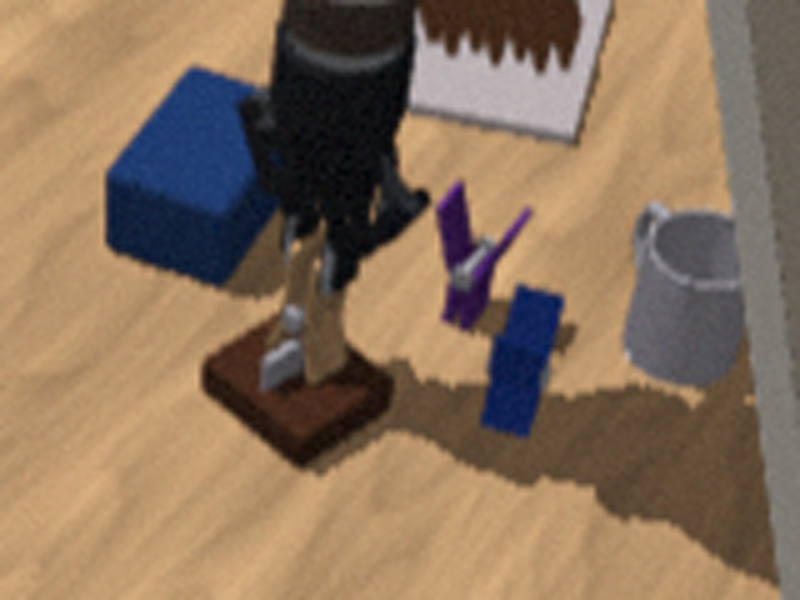

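The peg is squeezed fully open (tails parallel, width 22 mm) around the tongue. Lifting straight up.

>>> {"name": "drive_tool", "arguments": {
  "steps": [0,0,-0.008,0,0,0,1,0,0,-0.015,0,0,0,1,0,0,-0.02,0,0,0,1,0,0,-0.02,0,0,0,1,0,0,-0.02,0,0,0,1,0,0,-0.02,0,0,0,1,0,0,0,0,0,0,1,0,0,0,0,0,0,1]
}}

```text
clock: 12.28
eef_pos: [0.5408, -0.2565, 0.2736]
tool_rot: [0.992, -0.127, 0.001, 0.0]
ft_force: [-0.9, 0.0, -0.9]
grip_width: 0.0219
```

```bash
python3 -c "
from h import *
snap('wrist','w11');snap('scene','c11')
a=cv2.imread('pics/c11.png');cv2.imwrite('pics/c11c.png',cv2.resize(a[180:330,150:350],(800,600),interpolation=cv2.INTER_CUBIC))"; python3 plan.py .6342 .14 .29 -10.5 1 .04
```

```text
at [ 0.5398 -0.256   0.2712] yaw -14.61 tilt [-0.002  0.001 -1.   ] w 0.0223 t 12.3833 F [-0.2  0.  -0.9]
10 rows, end [0.6342 0.14   0.29  ] -10.5
[ -0.0009, -0.0407, -0.0019, 0, 0, -0.41, 1, -0.0005, -0.0407, -0.0019, 0, 0, -0.41, 1, -0.0003, -0.0407, -0.0019, 0, 0, -0.41, 1, 0, -0.0407, -0.0018, 0, 0, -0.42, 1, 0.0003, -0.0407, -0.0019, 0, 0, -0.41, 1, 0.0007, -0.0407, -0.0019, 0, 0, -0.41, 1, 0.0009, -0.0407, -0.0019, 0, 0, -0.41, 1, 0.0011, -0.0407, -0.0019, 0, 0, -0.41, 1 ]
[ 0.0015, -0.0407, -0.0019, 0, 0, -0.41, 1, 0.0018, -0.0407, -0.0018, 0, 0, -0.41, 1 ]
```

View pics/w11.png

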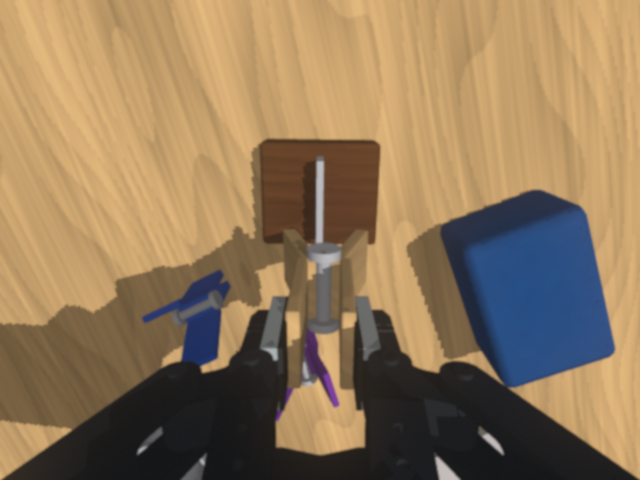

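View pics/c11c.png

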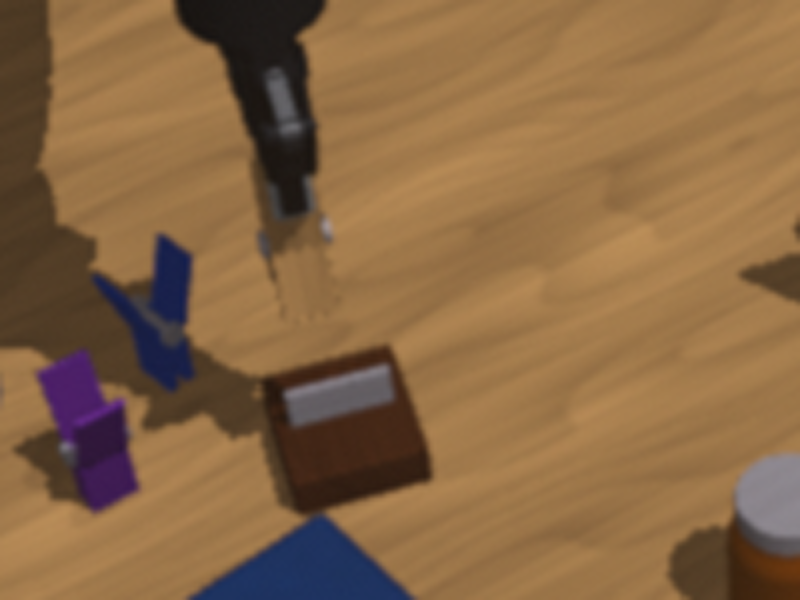

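The peg is held open, squarely centred in the pads (286–355 px), clear of the rack. I'll carry it above the card.

>>> {"name": "drive_tool", "arguments": {
  "steps": [0,-0.02,-0.002,0,0,-0.4,1,0,-0.04,-0.002,0,0,-0.4,1,0,-0.041,-0.002,0,0,-0.4,1,0,-0.041,-0.002,0,0,-0.4,1,0,-0.041,-0.002,0,0,-0.4,1,0,-0.041,-0.002,0,0,-0.4,1,0,-0.041,-0.002,0,0,-0.4,1,0,-0.041,-0.002,0,0,-0.4,1]
}}

```text
clock: 13.05
eef_pos: [0.6091, 0.0436, 0.2865]
tool_rot: [0.995, -0.099, -0.002, 0.0]
ft_force: [0.7, -0.4, -0.7]
grip_width: 0.0222
```

```bash
python3 plan.py .6342 .14 .29 -10.5 1 .03
python3 - <<'E'
from h import *
p,d,X=cloud("w11")
for q in[(322,255),(322,290),(322,325),(297,300),(347,300),(294,380),(347,380),(288,240),(360,240)]: print(q,X[q[1],q[0]].round(4),(X[q[1],q[0]]-np.array([.5403,-.2562,.272])).round(4))
E
```

```text
at [0.6091 0.0436 0.2865] yaw -11.4 tilt [-0.004 -0.    -1.   ] w 0.0222 t 13.05 F [ 0.7 -0.4 -0.7]
4 rows, end [0.6342 0.14   0.29  ] -10.5
[ 0.0014, -0.0249, -0.0009, 0, 0, -0.23, 1, 0.0015, -0.0248, -0.0009, 0, 0, -0.22, 1, 0.0015, -0.0249, -0.0008, 0, 0, -0.23, 1, 0.0017, -0.0248, -0.0009, 0, 0, -0.22, 1 ]
(322, 255) [ 0.5467 -0.2395  0.181 ] [ 0.0064  0.0167 -0.091 ]
(322, 290) [ 0.5423 -0.2569  0.1771] [ 0.002  -0.0007 -0.0949]
(322, 325) [ 0.5385 -0.2714  0.1813] [-0.0018 -0.0152 -0.0907]
(297, 300) [ 0.5374 -0.2407  0.2148] [-0.0029  0.0155 -0.0572]
(347, 300) [ 0.554  -0.2447  0.2155] [ 0.0137  0.0115 -0.0565]
(294, 380) [ 0.5299 -0.2653  0.2238] [-0.0104 -0.0091 -0.0482]
(347, 380) [ 0.5475 -0.2694  0.2246] [ 0.0072 -0.0132 -0.0474]
(288, 240) [ 0.5294 -0.24    0.1477] [-0.0109  0.0162 -0.1243]
(360, 240) [ 0.5639 -0.2483  0.1497] [ 0.0236  0.0079 -0.1223]
```

>>> {"name": "drive_tool", "arguments": {
  "steps": [0.001,-0.025,-0.001,0,0,-0.2,1,0.001,-0.025,-0.001,0,0,-0.2,1,0.002,-0.025,-0.001,0,0,-0.2,1,0.002,-0.015,-0.001,0,0,-0.2,1,0,-0.008,0,0,0,0,1,0,0,0,0,0,0,1,0,0,0,0,0,0,1]
}}

```text
clock: 13.63
eef_pos: [0.634, 0.1364, 0.291]
tool_rot: [0.996, -0.092, -0.001, 0.001]
ft_force: [0.1, -0.3, -0.6]
grip_width: 0.0216
```

```bash
python3 -c "
from h import *
for n,k in(('wrist','w12'),('scene','c12'),('side','s12')): snap(n,k)
a=cv2.imread('pics/c12.png')[120:300,300:480];b=cv2.imread('pics/s12.png')[170:350,180:360]
cv2.imwrite('pics/x12.png',np.hstack([cv2.resize(i,(400,400),interpolation=cv2.INTER_CUBIC) for i in(a,b)]))"; python3 plan.py .634 .1396 .25 -10.5 1 .03
```

```text
at [0.6343 0.1353 0.2921] yaw -10.71 tilt [-0.001 -0.001 -1.   ] w 0.0218 t 13.7833 F [ 1.4  0.3 -0. ]
2 rows, end [0.634  0.1396 0.25  ] -10.5
[ -0.0005, -0.0021, 0.0211, 0, 0, -0.11, 1, -0.0006, -0.0021, 0.021, 0, 0, -0.1, 1 ]
```

View pics/w12.png

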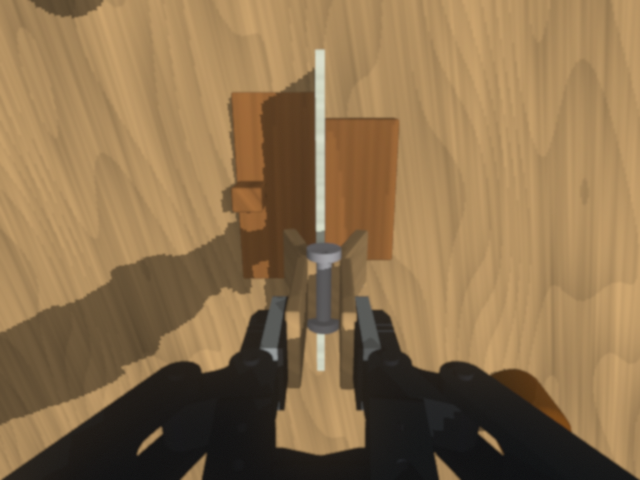

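View pics/x12.png

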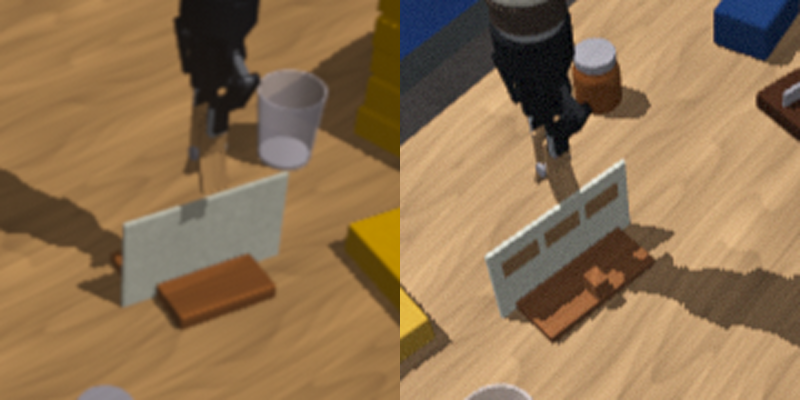

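The card's top edge runs straight (320, 49→370) midway between the open jaws (286 and 366) and parallel to them. I'll check the middle along the card.

Run:
```python
from h import *
a=ray("w12",320,49,.12);b=ray("w12",321,371,.12);print(a.round(4),b.round(4),((a+b)/2).round(4),np.linalg.norm(a-b))
P=ray("w12",323,290,.2921-.272+.177);print("pivot",P.round(4))
an=np.radians(-10.5);ex=np.array([np.cos(an),np.sin(an)]);ey=np.array([-ex[1],ex[0]])
D=P[:2]-((a+b)/2)[:2];print("pivot rel card mid u,v",D@ex,D@ey)
```

```text
[0.6532 0.2389 0.12  ] [0.6167 0.0409 0.12  ] [0.6349 0.1399 0.12  ] 0.2013212652857151
pivot [0.6357 0.1372 0.1971]
pivot rel card mid u,v 0.0012210691725225255 -0.0025639622989748374
```

>>> {"name": "drive_tool", "arguments": {
  "steps": [-0.001,-0.0025,0,0,0,0,1,0,0,0.01,0,0,0,1,0,0,0.012,0,0,0,1,0,0,0.012,0,0,0,1,0,0,0.008,0,0,0,1,0,0,0.002,0,0,0,1,0,0,0,0,0,0,1,0,0,0,0,0,0,1]
}}

```text
clock: 14.45
eef_pos: [0.6342, 0.1392, 0.2487]
tool_rot: [0.996, -0.093, 0.0, -0.0]
ft_force: [0.5, -0.9, 0.3]
grip_width: 0.0222
```

```bash
python3 -c "
from h import *
for n,k in(('wrist','w13'),('scene','c13'),('side','s13')): snap(n,k)
a=cv2.imread('pics/c13.png')[170:290,320:440];b=cv2.imread('pics/s13.png')[220:340,200:320]
cv2.imwrite('pics/x13.png',np.hstack([cv2.resize(i,(400,400),interpolation=cv2.INTER_CUBIC) for i in(a,b)]))"; python3 plan.py .634 .1396 .248 -10.5 1 .03
```

```text
at [0.6344 0.1395 0.2494] yaw -10.61 tilt [ 0.002  0.    -1.   ] w 0.022 t 14.6 F [ 0.  -0.6 -1.5]
1 rows, end [0.634  0.1396 0.248 ] -10.5
[ -0.0005, 0, 0.0014, 0, 0, -0.11, 1 ]
```

View pics/w13.png

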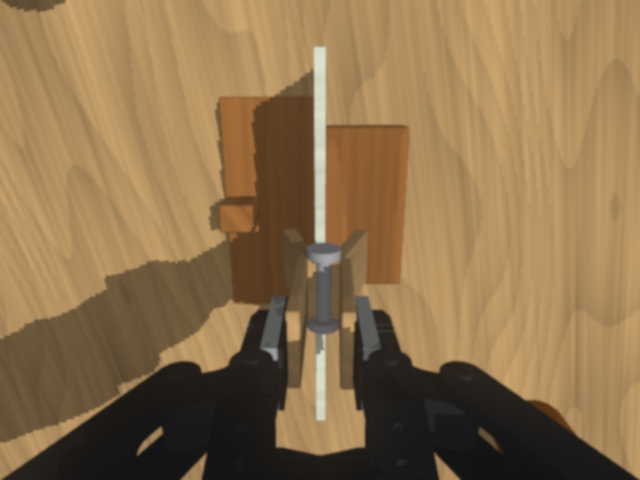

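View pics/x13.png

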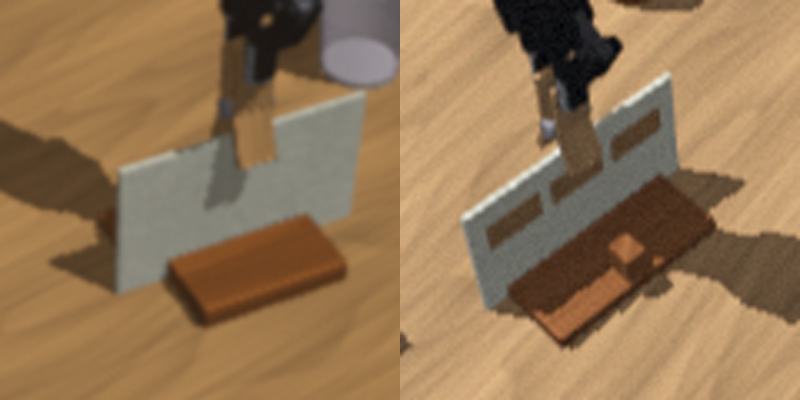

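One jaw is in front and one behind. I'll check the jaw-end heights and gaps from depth.

Run:
```python
from h import *
an=np.radians(-10.5);ex=np.array([np.cos(an),np.sin(an)]);ey=np.array([-ex[1],ex[0]]);O=np.array([.6342,.14])
for n in("c13","s13"):
    p,d,X=cloud(n);hsv=cv2.cvtColor(p,cv2.COLOR_RGB2HSV);U=(X[...,:2]-O)@ex;V=(X[...,:2]-O)@ey;Z=X[...,2]
    m=(abs(U)>.008)&(abs(U)<.04)&(abs(V)<.022)&(Z>.085)&(Z<.16)&(hsv[...,1]>70)
    m=cv2.morphologyEx(m.astype(np.uint8),cv2.MORPH_OPEN,np.ones((2,2)))>0
    print(n,m.sum(),"Z",np.percentile(Z[m],[0,1,5,99]).round(4),"V",np.percentile(V[m],[2,98]).round(4))
    for lo in(.095,.105,.115,.125,.135):
        k=m&(Z>lo)&(Z<lo+.01); 
        if k.sum()>3: print(lo,k.sum(),"U",np.median(U[k]).round(4))
```

```text
c13 242 Z [-0.0043 -0.0004  0.084   0.1569] V [-0.0153  0.1108]
0.095 4 U 0.0025
0.105 26 U 0.0236
0.115 54 U 0.0219
0.125 45 U 0.0191
0.135 50 U 0.0157
s13 164 Z [0.0021 0.0028 0.0812 0.1729] V [-0.0292  0.0132]
0.105 29 U -0.0161
0.115 40 U -0.0144
0.125 36 U -0.0115
0.135 18 U -0.0099
```

The jaws sit about 2.5 mm toward +x of centre, and their ends are only about 10–13 mm below the edge. I'll trim both.

>>> {"name": "drive_tool", "arguments": {
  "steps": [-0.0025,0,0,0,0,0,1,0,0,0.004,0,0,0,1,0,0,0,0,0,0,1,0,0,0,0,0,0,1,0,0,0,0,0,0,1]
}}

```text
clock: 15.02
eef_pos: [0.6315, 0.1398, 0.2443]
tool_rot: [0.996, -0.092, -0.0, 0.0]
ft_force: [1.1, -0.8, -0.9]
grip_width: 0.0213
```

```bash
python3 - <<'E'
from h import *
for n,k in(('wrist','w14'),('scene','c14'),('side','s14')): snap(n,k)
a=cv2.imread('pics/c14.png')[190:250,360:420];b=cv2.imread('pics/s14.png')[230:310,210:290]
cv2.imwrite('pics/x14.png',np.hstack([cv2.resize(i,(400,400),interpolation=cv2.INTER_CUBIC) for i in(a,b)]))
an=np.radians(-10.5);ex=np.array([np.cos(an),np.sin(an)]);ey=np.array([-ex[1],ex[0]]);O=np.array([.6342,.14])
for n in("c14","s14"):
    p,d,X=cloud(n);U=(X[...,:2]-O)@ex;V=(X[...,:2]-O)@ey;Z=X[...,2]
    s=1 if n=="c14" else -1
    m=(s*U>.009)&(s*U<.04)&(abs(V)<.022)&(Z>.09)&(Z<.16)
    q=[(np.median(U[m&(abs(Z-h)<.005)]).round(4),int((m&(abs(Z-h)<.005)).sum())) for h in(.1,.11,.12,.13,.14)]
    print(n,"minZ",np.sort(Z[m])[:12].round(4),"V",np.percentile(V[m&(Z<.14)],[3,97]).round(4),q)
E
python3 plan.py .634 .1396 .245 -10.5 1 .03
```

```text
c14 minZ [0.1041 0.105  0.1053 0.106  0.1064 0.1075 0.1076 0.1079 0.108  0.1081
 0.1082 0.1085] V [-0.015   0.0142] [(np.float64(0.0161), 1), (np.float64(0.0199), 46), (np.float64(0.0181), 48), (np.float64(0.0137), 51), (np.float64(0.012), 36)]
s14 minZ [0.1011 0.1048 0.1049 0.1051 0.1052 0.1053 0.1054 0.1058 0.106  0.1061
 0.1062 0.1063] V [-0.0163  0.0121] [(np.float64(-0.0186), 3), (np.float64(-0.0184), 40), (np.float64(-0.0164), 38), (np.float64(-0.0135), 39), (np.float64(-0.0111), 28)]
at [0.6316 0.1398 0.2445] yaw -10.62 tilt [ 0.  0. -1.] w 0.0222 t 15.1667 F [ 0.7 -0.2 -0.3]
1 rows, end [0.634  0.1396 0.245 ] -10.5
[ 0.0024, -0.0002, -0.0005, 0, 0, -0.12, 1 ]
```

View pics/x14.png

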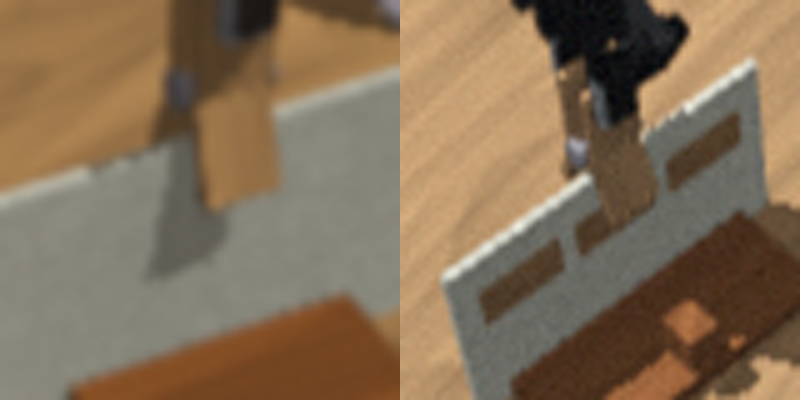

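View pics/w14.png

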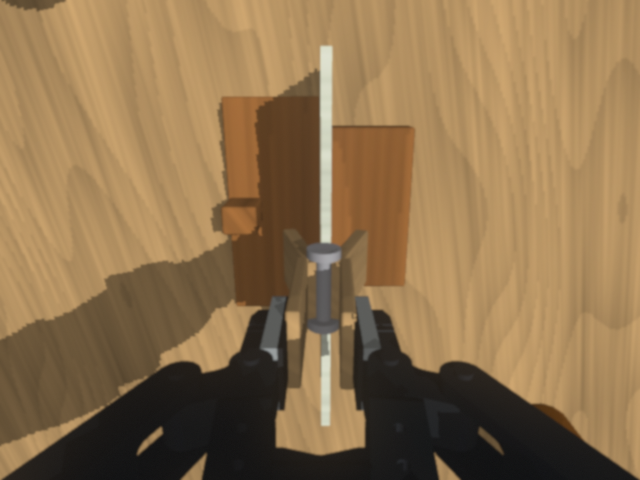

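The jaws are centred (outer faces at about +20 and −18 mm), their ends are near z = 0.105, and nothing touches. Handing in.

Run:
```python
from workcell import bot,job_done
import numpy as np
o=bot.get_obs();print(o["clock"],np.round(o["ft_force"],1),o["grip_width"])
job_done()
```

```text
15.1667 [ 0.7 -0.2 -0.3] 0.02220819610534421
the job is handed in; nothing more can be done
```

The job is handed in at 15.2 s of the 51 s allowed, and no check failed. `job_done` gave no verdict.

- **Ledge:** I pushed its back edge against the card face with about 11 N, eased off and let go. Afterwards I measured the back edge within about 1 mm of the face and the ledge centred on the card to about 1 mm.
- **Peg:** I took the light-wood peg from the dark rack, not the blue or purple ones. It is squeezed fully open, with the gripper at 22 mm and the tails parallel.
- **Peg over the card:** One jaw is in front and one behind, over the middle of the card to about 1–2 mm. The jaw ends are about 15 mm below the top edge. By my estimate there is over 1 cm free on each side of the card, and the wrist force is about 0.

- **Disagreements:** The cameras differed by 2–3 mm on the card's position. I first set the peg about 2.5 mm off centre and slightly high, and corrected both before handing in.
- **Bystanders:** None of my moves came into contact with the cup, jar, tissue pack or pitcher. I did not measure their positions afterwards.

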